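Pack the barrettes in two layers

ROBOT

A 7-joint arm with a two-finger parallel gripper is mounted at the origin on the work surface. World frame = base frame: x ahead of the robot, y to its left, z up, the work surface at z = 0. Lengths are in m, angles in rad, forces in N, time in s.
With the tool pointing down it reaches from about 0.4 to 0.85 m from the base axis. Payload 4.5 kg.
Tool frame: the origin (TCP) lies at the very end of the fingers, on their centre line; the grasp point (between the pads) lies 19 mm behind it; z points along the fingers, y is the line along which they close (so a half turn about z gives the same grasp; the last joint's range is limited). The gripper opens to 88 mm and grips with 3 to 60 N. Pads are 18 mm wide; open, the fingers measure 123 mm over their backs; the gripper's body (75 mm by 187 mm) begins 45 mm behind the grasp point.
Start: joints at [1.287, 0.689, -0.195, 1.565, 0.157, 0.902, -0.215], TCP at [0.195, -0.594, 0.239] pointing down, gripper open.
Joint ranges: [-3.01, 3.01], [-0.46, 2.08], [-1.47, 1.51], [0.13, 2.56], [-1, 4.14], [0.04, 2.09], [-2.66, 2.66]. Speed limits (rad/s): [2.57, 2.57, 3.14, 3.14, 3.14, 3.14, 3.14].

INTERFACE

Orientations are given as a unit quaternion [x, y, z, w].
In Python, from plant import r gives the robot as it stands. The module is installed in compiled form; this text tells all that it offers.
- The arm moves only by the shell command python3 -m pendant 'ROWS' [FORCE]. ROWS is JSON, one flat list of numbers, 7 for each row, row after row: the opening, from 0 (shut) to 1 (fully open), then the shift along the tool's x, y, z scaled (see below), then the turn, a rotation vector about the tool's x, y, z scaled (see below). A call has 1 to 12 rows; each row is the pose to reach, as a shift and turn from the pose commanded when the call began, along the tool's axes at that moment; what a row does not reach only later rows make up. The controller multiplies each number of a shift by 0.15 m and each number of a turn by pi/2 rad. A row lasts 1/10 s, in which the tool goes at most 50 mm and 8.59 degrees, less where a joint would pass 70% of its speed; a pose out of reach is approached as far as the arm can. A call with a number of a shift or a turn outside -1 to 1 is refused whole. A call with a gripper value outside its range is refused whole. The fingers move at their own pace and stop on an object; FORCE is the grip in N (left out, the last holds). Time passes only in rows, so rows that repeat a pose let the fingers close. It gives the time, the measured TCP pose, the force, the opening and the grip force at its end, in the units of the state.
- r.get_state(): the state, without advancing time (a new reading comes with each control period).
- r.snapshot(name): name is "scene" or "top" or "wrist"; returns a dict with "img" (420x560x3 uint8, red, green, blue), "mtx" (3x3 intrinsics, pixels), "cam_to_world" (4x4, takes a point from camera to world coordinates). Camera axes: x right, y up, looking along -z (the intrinsics and any distortion apply to the point x, -y, -z); pixel columns grow to the right and rows downward; lengths in m; the calibration is good to about 2 mm. A picture is of the moment at which its call begins. There is no depth.
- r.finish_job(): hands the job in; it is judged then, once.
The state is a dict: "clock": time; "q": joint angles; "qd": joint speeds; "joint_torque": joint torques, N m; "tool_pos": TCP position; "eef_rot": TCP orientation; "contact_force": force on the tool from outside, world axes, zero at the start; "moment": the same for the moment, N m; "opening": opening from 0.0 (shut) to 1.0 (fully open); "finger_force": force on a finger pad.
Only numpy, scipy, OpenCV 4.12 (cv2) and the standard library are available. Lean on these libraries where they do the work, as an engineer would, in place of code of your own. Each camera call takes 0.05 s, during which the arm holds its last target. There are 200 camera calls.

TASK

Pack this order in the open gift box. Pull both long barrettes up out of their spring clips and lay them in the box, side by side with a gap between them, flat on its floor and decorated side up; then lay the divider card flat on top of the two, ridge up, all inside the box. After that pull every short barrette out of its clip and lay it flat on the card, decorated side up, next to the ridge. Leave the pen cup, the tape dispenser and the stapler where they are.

Things in the scene. Friction and masses are not known exactly. Their poses are not given: they have to be found in the camera images.
- long1: Long hair barrette, pale plastic on brass, pearls on top (standing out 4), 100 long: bottom flange of full length, 26 wide, 5 high; on it a body 26 wide, ending 6 short of the flange at each end; 20 high in all. Origin: centre of the underside; x along its length, z up. Starts snapped in its stand (5 to 10 N straight up).
- long2: The other long barrette, the same as long1.
- short1: Short hair barrette, like the long ones but 50 long: bottom flange of full length, 26 wide, 5 high; on it a body 26 wide, ending 6 short of the flange at each end; 20 high in all. Origin: centre of the underside; x along its length, z up. Starts snapped in its stand (5 to 10 N straight up). Two to four of the short ones are present.
- short2: Another short barrette like short1 (may be absent).
- short3: Another short barrette like short1 (may be absent).
- short4: Another short barrette like short1 (may be absent).
- divider: White stiff divider card, loose, 116 (x) by 140 (y), 4 thick, with a folded ridge along x standing up from the middle: 80 long, 10 thick (y), top 28 above the card's underside: take it by this ridge. Origin: centre of the underside, z up. Starts on the counter; fits inside the box when its x lies along the box's x, either way round.
- box: Base of a brown card gift box, open at the top, fixed to the counter. Outside 136 (x) by 160 (y) by 34 high, walls and floor 4 thick, so 128 by 152 inside. Origin: centre of the underside, z up.
- stand_long: Fixed grey stand: board 140 (x) by 100 (y), 10 thick, origin centre of underside. Two clips at y = -30 and +30, barrettes lying along x on the board. At each end of a clip a black post (26 wide, 22 above the board, 6 beyond the barrette's end) with a round sprung nub that laps 2 mm over the flange's end; a straight upward pull frees the barrette within 15 mm.
- stand_short: Fixed grey display stand for the short barrettes: board 190 (x) by 100 (y), 10 thick, origin at the centre of its underside; four clip places of the same kind at x = -46 and +46, y = -30 and +30, barrettes along x; some may be empty.
- pen_cup: Pen cup, 72 across and 90 high, with pens; a bystander. Origin: centre of the underside.
- tape: Black desk tape dispenser, 130 by 50 by 82 high; a bystander. Origin: centre of the underside.
- stapler: Stapler, 140 by 36 by 55 high; a bystander. Origin: centre of the underside.
There are look-alikes about, which are no part of the job. What is shaped like the long2 but black or green is not meant.

How it is judged:
On the way, in this order (a step that is already met when the one before it is completed fails the run):
1. both long barrettes lie flat on the floor of the box, let go (x of long1 in the frame of box between -0.05 and 0.05 m and y of long1 in the frame of box between -0.07 and 0.07 m and z of long1 in the frame of box between 0 and 0.01 m and angle between each of long1, long2's own z axis and vertical below 0.15 rad and linear speed of each of long1, long2 below 0.03 m/s and x of long2 in the frame of box between -0.05 and 0.05 m and y of long2 in the frame of box between -0.07 and 0.07 m and z of long2 in the frame of box between 0 and 0.01 m and contact force between each of long1, long2 and the fingers below 0.05 N), for 0.2 s.
2. the divider card lies flat on the two long barrettes in the box, let go (x of long1 in the frame of box between -0.05 and 0.05 m and y of long1 in the frame of box between -0.07 and 0.07 m and z of long1 in the frame of box between 0 and 0.01 m and angle between each of long1, long2's own z axis and vertical below 0.15 rad and linear speed of each of long1, long2, divider below 0.03 m/s and x of long2 in the frame of box between -0.05 and 0.05 m and y of long2 in the frame of box between -0.07 and 0.07 m and z of long2 in the frame of box between 0 and 0.01 m and z of divider in the frame of box between 0.018 and 0.032 m and horizontal distance between divider and box below 0.02 m and angle between divider's own z axis and vertical below 0.12 rad and contact force between divider and the fingers below 0.05 N), for 0.2 s.
At the end, for the whole second after the job is handed in: Both long barrettes lie flat (within 0.15 rad) and right way up on the box floor, the divider card lies on them within 20 mm of the box's centre, level to 0.12 rad and ridge up, and every short barrette present lies flat (0.15 rad) and right way up on the card, its centre over the card; all at rest (x of long1 in the frame of box between -0.05 and 0.05 m and y of long1 in the frame of box between -0.07 and 0.07 m and z of long1 in the frame of box between 0 and 0.01 m and angle between each of long1, long2, short1, short2, short3, short4's own z axis and vertical below 0.15 rad and linear speed of each of long1, long2, divider, short1, short2, short3, short4 below 0.03 m/s and x of long2 in the frame of box between -0.05 and 0.05 m and y of long2 in the frame of box between -0.07 and 0.07 m and z of long2 in the frame of box between 0 and 0.01 m and z of divider in the frame of box between 0.018 and 0.032 m and horizontal distance between divider and box below 0.02 m and angle between divider's own z axis and vertical below 0.12 rad and x of short1 in the frame of divider between -0.065 and 0.065 m and y of short1 in the frame of divider between -0.08 and 0.08 m and z of short1 in the frame of divider between 0 and 0.01 m and x of short2 in the frame of divider between -0.065 and 0.065 m and y of short2 in the frame of divider between -0.08 and 0.08 m and z of short2 in the frame of divider between 0 and 0.01 m and x of short3 in the frame of divider between -0.065 and 0.065 m and y of short3 in the frame of divider between -0.08 and 0.08 m and z of short3 in the frame of divider between 0 and 0.01 m and x of short4 in the frame of divider between -0.065 and 0.065 m and y of short4 in the frame of divider between -0.08 and 0.08 m and z of short4 in the frame of divider between 0 and 0.01 m); the robot touches nothing.
It fails at once if a bystander (pen cup, tape dispenser, stapler) is pushed more than 30 mm (distance of any of pen_cup, tape, stapler from where it was at the start of the episode above 0.03 m).
Of short1, short2, short3, short4 only 2 to 4 are there at a start; the rules pass over those that are not, and their reading is None.
At some moment in a run one of divider may be knocked a few centimetres aside while the robot is not near it.
Once in a run the grip may slacken for a moment while it holds something.
It also fails if it takes over 210 s, if anything falls off the work surface, if the arm or the gripper's body presses on something with over 40 N, if the wrist force passes 120 N, or if a joint passes its speed limit or range.

## Working session

There is one attempt and no reset: what is moved stays moved. The work goes in short steps, Python scripts to look and compute and a shell command to move; the robot and the scene stay as the last step left them, time stands still between calls to the robot, and variables do not carry over. Pictures are saved under pics/ and viewed, at most 14 in all, crops included, and the job is handed in when it is done.

```bash
mkdir -p pics
cat > h.py <<'E'
import numpy as np,cv2
from plant import r
from scipy.spatial.transform import Rotation as R
def snap(n,name):
    s=r.snapshot(n); cv2.imwrite(f'pics/{name}.png',s['img'][:,:,::-1]); np.savez(f'pics/{name}.npz',**s); return s
def load(name): return dict(np.load(f'pics/{name}.npz'))
def ray(s,u,v):
    K=s['mtx'];T=s['cam_to_world']
    d=np.linalg.inv(K)@[u,v,1]; d=T[:3,:3]@[d[0],-d[1],-d[2]]
    return T[:3,3],d
def px(s,u,v,z):
    o,d=ray(s,u,v); return o+d*(z-o[2])/d[2]
def proj(s,p):
    T=s['cam_to_world']; c=T[:3,:3].T@(np.array(p)-T[:3,3]); q=s['mtx']@[c[0],-c[1],-c[2]]; return q[:2]/q[2]
E
python3 - <<'E'
from h import *
for n in ['scene','top']:
    s=snap(n,n+'0'); print(s.keys(),s['mtx'],s['cam_to_world'].round(3))
st=r.get_state(); print(st)
E
```

```text
dict_keys(['img', 'mtx', 'cam_to_world']) [[433.87252312   0.         279.27125471]
 [  0.         433.87252312 216.48399327]
 [  0.           0.           1.        ]] [[-0.472 -0.553  0.687  1.32 ]
 [ 0.881 -0.276  0.383  0.394]
 [-0.022  0.786  0.618  0.81 ]
 [ 0.     0.     0.     1.   ]]
dict_keys(['img', 'mtx', 'cam_to_world']) [[444.35819435   0.         279.24289077]
 [  0.         444.35819435 210.45272082]
 [  0.           0.           1.        ]] [[ 0.009  0.996 -0.093  0.418]
 [-1.     0.009  0.007 -0.075]
 [ 0.008  0.093  0.996  1.057]
 [ 0.     0.     0.     1.   ]]
{'clock': 0.1, 'q': array([ 1.28680228,  0.68989123, -0.19454156,  1.56625369,  0.15728572,
        0.90254263, -0.21508425]), 'qd': array([-1.93286037e-03, -2.69265135e-03,  1.30283978e-03, -5.12284182e-03,
        6.42899330e-05,  7.10799385e-04, -5.98910781e-04]), 'joint_torque': array([-2.16343666e-03, -5.28498209e+01, -1.27088439e+00, -1.53836149e+01,
       -5.24652028e-02,  1.97277237e-03,  3.03482091e-05]), 'tool_pos': array([ 0.19507992, -0.59315302,  0.2379927 ]), 'eef_rot': array([ 9.87394020e-01,  1.58279257e-01, -1.87606202e-04, -8.30984781e-04]), 'contact_force': array([ 0.98765762,  0.26308052, -0.2202092 ]), 'moment': array([ 0.0022539 , -0.03651703,  0.0125445 ]), 'finger_force': 0.0, 'opening': 0.9991619384043825}
```

View pics/top0.png

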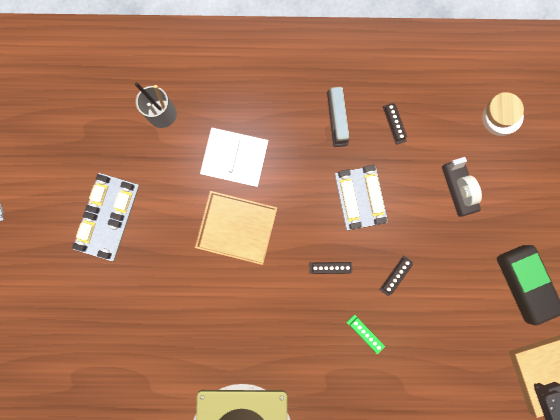

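View pics/scene0.png

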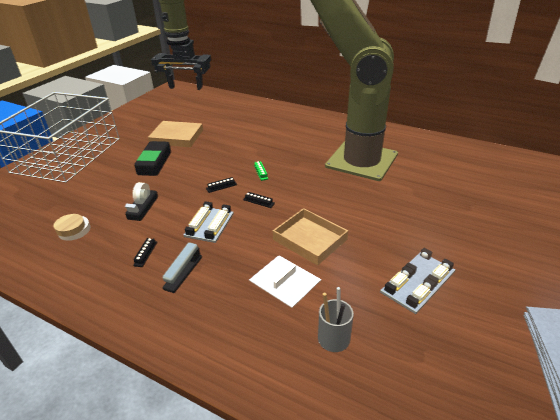

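The top view shows the box at about (236,228), the card at (234,157), the long stand at (361,198), and the short stand at (105,218) with three shorts and an empty lower-right place. The stapler, tape dispenser and pen cup are nearby, along with black and green look-alikes.

```bash
cat > m.py <<'E'
from h import *
s=load('top0'); im=s['img']; hsv=cv2.cvtColor(im,cv2.COLOR_RGB2HSV)
for n,p in dict(box=(236,228),wall=(200,230),div=(215,150),board=(361,215),board2=(112,225),wood=(300,330),pearl=(350,200)).items(): print(n,hsv[p[1],p[0]],im[p[1],p[0]])
H,S,V=[hsv[...,i].astype(int) for i in range(3)]
def rect(mask,roi,z,name,close=9):
    m=np.zeros_like(mask,np.uint8); x0,x1,y0,y1=roi; m[y0:y1,x0:x1]=mask[y0:y1,x0:x1]*255
    m=cv2.morphologyEx(m,cv2.MORPH_OPEN,np.ones((2,2)));m=cv2.morphologyEx(m,cv2.MORPH_CLOSE,np.ones((close,close)))
    c=max(cv2.findContours(m,0,2)[0],key=cv2.contourArea)
    q=cv2.boxPoints(cv2.minAreaRect(c)); P=np.array([px(s,*a,z) for a in q]); e=np.roll(P,-1,0)-P
    print(name,'c',P.mean(0).round(4),'sides',np.linalg.norm(e,axis=1).round(4)[:2],'ang',np.degrees(np.arctan2(e[:2,1],e[:2,0])).round(1))
rect((S<60)&(V>60),(190,280,120,190),.004,'div')
rect((S>60)&(V>125)&(H>10),(185,290,185,275),.034,'box')
rect(((S<70)&(V>100)),(325,395,155,240),.010,'long',13)
rect(((S<70)&(V>100)),(65,145,165,270),.010,'short',13)
g=(H>17)&(H<40)&(S>20)&(V>120)
for roi in [(325,395,155,240),(65,145,165,270)]:
    m=np.zeros(g.shape,np.uint8);x0,x1,y0,y1=roi;m[y0:y1,x0:x1]=g[y0:y1,x0:x1]*255
    m=cv2.morphologyEx(m,cv2.MORPH_CLOSE,np.ones((3,3)))
    for c in cv2.findContours(m,0,2)[0]:
        if cv2.contourArea(c)>60:
            q=cv2.boxPoints(cv2.minAreaRect(c)); P=np.array([px(s,*a,.026) for a in q]);e=np.roll(P,-1,0)-P
            print('bar',P.mean(0).round(4),np.linalg.norm(e,axis=1).round(3)[:2],np.degrees(np.arctan2(e[:2,1],e[:2,0])).round(1))
E
python3 m.py
python3 - <<'E'
from h import *
s=load('top0')['img'];a=cv2.resize(s[150:275,60:400],None,fx=2.35,fy=2.35,interpolation=2);cv2.imwrite('pics/c.png',a[:,:,::-1])
E
```

```text
box [ 19  98 248] [248 214 153]
wall [ 18 104 246] [246 207 146]
div [  0   0 255] [255 255 255]
board [109  15 239] [225 230 239]
board2 [135   7 139] [137 135 139]
wood [ 10 148 171] [171 105  72]
pearl [ 20   3 255] [255 254 252]
div c [0.6432 0.0257 0.004 ] sides [0.1186 0.1443] ang [ -11.2 -102.4]
box c [0.4672 0.0117 0.034 ] sides [0.1445 0.176 ] ang [ -12.6 -103.6]
long c [ 0.5475 -0.2775  0.01  ] sides [0.102  0.1422] ang [ -77.4 -168.9]
short c [0.4957 0.3244 0.01  ] sides [0.1909 0.103 ] ang [ -15.7 -107.9]
bar [ 0.5418 -0.2442  0.026 ] [0.027 0.103] [ -77.5 -168.5]
bar [ 0.5557 -0.3023  0.026 ] [0.032 0.106] [ -79.9 -171.3]
bar [0.4614 0.3671 0.026 ] [0.058 0.034] [ -14.8 -106.9]
bar [0.5327 0.283  0.026 ] [0.061 0.029] [ -16.  -107.9]
bar [0.5508 0.3415 0.026 ] [0.06  0.033] [ -15.7 -107.9]
```

View pics/c.png

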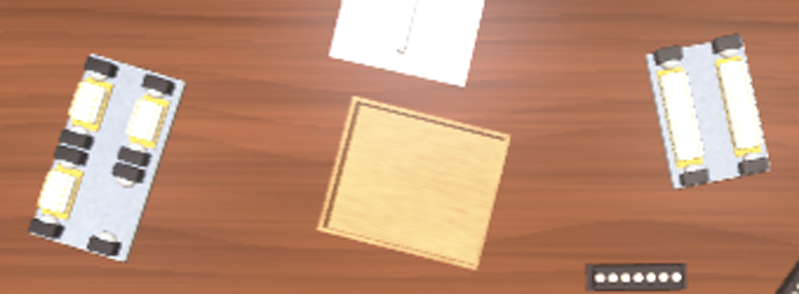

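```bash
cat >> h.py <<'E'
def Rdown(a): # tool x at world yaw a deg, z down
    return R.from_euler('z',a,degrees=True)*R.from_quat([1,0,0,0])
def plan(*T,start=None):
    """T: (x,y,z,toolx yaw deg). Prints shift/turn numbers per pendant call."""
    st=r.get_state(); p,o=(st['tool_pos'],R.from_quat(st['eef_rot'])) if start is None else (np.array(start[:3]),Rdown(start[3]))
    for t in T:
        g=np.array(t[:3]);go=Rdown(t[3])
        while 1:
            d=o.inv().apply(g-p)/.15; k=max(1,np.abs(d).max()/.99)
            w=(o.inv()*go).as_rotvec()/(np.pi/2)
            if k>1: w=w*0
            d=(d/k).round(3); w=w.round(3)
            n=int(np.ceil(max(np.linalg.norm(d)*.15/.05,np.linalg.norm(w)*90/8.59)))+1
            print(f'{n}x',d.tolist(),w.tolist())
            p=p+o.apply(d*.15); o=o*R.from_rotvec(w*np.pi/2)
            if k==1: break
        print('  ->',p.round(4),np.degrees(np.arctan2(*o.as_matrix()[[1,0],0])).round(1))
E
python3 -c "
from h import *
plan((.548,-.274,.22,11))"
```

```text
5x [0.99, -0.439, 0.042] [-0.0, 0.0, 0.0]
5x [0.99, -0.439, 0.041] [-0.0, 0.0, 0.0]
5x [0.92, -0.407, 0.039] [-0.001, 0.0, 0.08]
  -> [ 0.548  -0.2741  0.22  ] 11.0
```

```bash
python3 -m pendant '[1,0.99,-0.44,0.04,0,0,0,1,0.99,-0.44,0.04,0,0,0,1,0.99,-0.44,0.04,0,0,0,1,0.99,-0.44,0.04,0,0,0]'
python3 -m pendant '[1,0.99,-0.44,0.04,0,0,0,1,0.99,-0.44,0.04,0,0,0,1,0.99,-0.44,0.04,0,0,0,1,0.99,-0.44,0.04,0,0,0]'
python3 -m pendant '[1,0.92,-0.407,0.04,0,0,0.08,1,0.92,-0.407,0.04,0,0,0.08,1,0.92,-0.407,0.04,0,0,0.08,1,0.92,-0.407,0.04,0,0,0.08,1,0.92,-0.407,0.04,0,0,0.08,1,0.92,-0.407,0.04,0,0,0.08]'
python3 - <<'E'
from h import *
s=snap('wrist','w1');print(s['mtx'],s['cam_to_world'].round(3)); st=r.get_state();print(st['tool_pos'],R.from_quat(st['eef_rot']).as_matrix().round(4),st['q'].round(2))
E
```

```text
clock: 0.5
tool_pos: [0.3216, -0.4789, 0.2324]
eef_rot: [0.987, 0.163, 0.002, -0.002]
contact_force: [0.2, -0.8, -0.5]
opening: 1.003
finger_force: 0.0
clock: 0.9
tool_pos: [0.4414, -0.3697, 0.2264]
eef_rot: [0.987, 0.163, 0.002, -0.002]
contact_force: [0.1, -0.0, -0.4]
opening: 1.001
finger_force: 0.0
clock: 1.5
tool_pos: [0.5466, -0.2764, 0.2204]
eef_rot: [0.996, 0.095, -0.001, 0.001]
contact_force: [-0.6, -1.0, -0.2]
opening: 1.0
finger_force: 0.0
[[357.64948054   0.         277.80646677]
 [  0.         357.64948054 201.68422046]
 [  0.           0.           1.        ]] [[ 0.189  0.929  0.319  0.63 ]
 [-0.982  0.179  0.061 -0.261]
 [-0.    -0.324  0.946  0.367]
 [ 0.     0.     0.     1.   ]]
[ 0.54648119 -0.2767693   0.22058834] [[ 0.9822  0.1877 -0.0015]
 [ 0.1877 -0.9822 -0.0014]
 [-0.0018  0.0011 -1.    ]] [ 0.45  0.69 -0.1   1.63  0.09  0.83 -1.07]
```

View pics/w1.png

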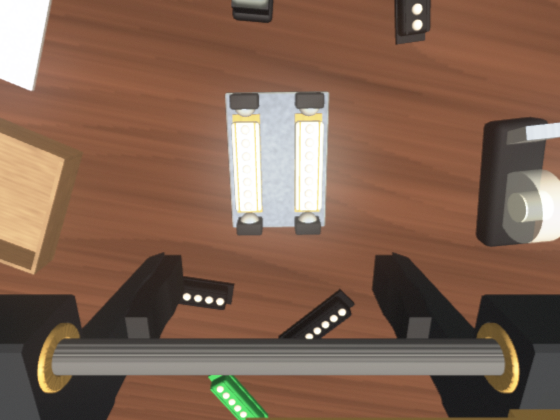

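The wrist view shows the long stand upright: bars at about (246,166) and (309,166), black posts at both ends, and the box at far left.

```bash
cat > w.py <<'E'
from h import *
def board(s,roi,z=.010,thr=90):
    hsv=cv2.cvtColor(s['img'],cv2.COLOR_RGB2HSV).astype(int); x0,x1,y0,y1=roi
    m=np.zeros(hsv.shape[:2],np.uint8); m[y0:y1,x0:x1]=((hsv[...,1]<70)&(hsv[...,2]>thr))[y0:y1,x0:x1]*255
    m=cv2.morphologyEx(m,cv2.MORPH_OPEN,np.ones((3,3)));m=cv2.morphologyEx(m,cv2.MORPH_CLOSE,np.ones((21,21)))
    c=max(cv2.findContours(m,0,2)[0],key=cv2.contourArea)
    show(s,cv2.boxPoints(cv2.minAreaRect(c)),z,'board')
def show(s,q,z,n):
    P=np.array([px(s,*a,z) for a in q]);e=np.roll(P,-1,0)-P
    print(n,P.mean(0).round(4),np.linalg.norm(e,axis=1).round(3),np.degrees(np.arctan2(e[:2,1],e[:2,0])).round(1))
def gold(s,roi,z,amin=60,k=15):
    hsv=cv2.cvtColor(s['img'],cv2.COLOR_RGB2HSV).astype(int); x0,x1,y0,y1=roi
    m=np.zeros(hsv.shape[:2],np.uint8); m[y0:y1,x0:x1]=((hsv[...,0]>17)&(hsv[...,0]<40)&(hsv[...,1]>25)&(hsv[...,2]>120))[y0:y1,x0:x1]*255
    m=cv2.morphologyEx(m,cv2.MORPH_CLOSE,np.ones((k,k)))
    for c in cv2.findContours(m,0,2)[0]:
        if cv2.contourArea(c)>amin: show(s,cv2.boxPoints(cv2.minAreaRect(c)),z,'bar')
E
python3 - <<'E'
from w import *
s=load('w1'); board(s,(200,350,80,240)); gold(s,(200,350,80,240),.025)
E
```

```text
board [ 0.546  -0.2755  0.01  ] [0.098 0.149 0.112 0.149] [ -79.1 -166.5]
bar [ 0.5435 -0.2473  0.025 ] [0.025 0.113 0.028 0.113] [ -76.7 -167.5]
bar [ 0.5551 -0.3052  0.025 ] [0.026 0.113 0.029 0.113] [ -79.1 -166.8]
```

Run:
```python
from w import *
s=load('top0'); show(s,[(209.8,190.9),(277,207.4),(263.4,264.5),(195.3,247.9)],.034,'box')
plan((.542,-.2465,.08,12),(.542,-.2465,.014,12),(.542,-.2465,.024,12),(.542,-.2465,.16,12))
```

```text
box [0.4729 0.0163 0.034 ] [0.16  0.135 0.161 0.135] [-103.3  167.2]
4x [0.01, -0.205, 0.937] [0.001, 0.001, -0.013]
  -> [ 0.542  -0.2465  0.08  ] 12.0
3x [0.0, 0.0, 0.44] [-0.0, 0.0, -0.0]
  -> [ 0.5419 -0.2465  0.014 ] 12.0
2x [0.0, 0.0, -0.067] [-0.0, 0.0, -0.0]
  -> [ 0.542  -0.2465  0.0241] 12.0
4x [0.0, -0.0, -0.906] [-0.0, 0.0, -0.0]
  -> [ 0.542  -0.2465  0.16  ] 12.0
```

```bash
python3 -m pendant '[0.5,0.01,-0.205,0.94,0,0,-0.013,0.5,0.01,-0.205,0.94,0,0,-0.013,0.5,0.01,-0.205,0.94,0,0,-0.013,0.5,0.01,-0.205,0.94,0,0,-0.013,0.5,0.01,-0.205,0.94,0,0,-0.013,0.5,0.01,-0.205,0.94,0,0,-0.013]' 45
python3 -m pendant '[0.5,0,0,0.22,0,0,0,0.5,0,0,0.44,0,0,0,0.5,0,0,0.44,0,0,0,0.5,0,0,0.44,0,0,0]'
python3 -m pendant '[0,0,0,0,0,0,0,0,0,0,0,0,0,0,0,0,0,0,0,0,0,0,0,0,0,0,0,0,0,0,0,0,0,0,0,0,0,0,0,0,0,0]'
```

```text
clock: 2.15
tool_pos: [0.5452, -0.2464, 0.0823]
eef_rot: [0.994, 0.105, 0.002, 0.002]
contact_force: [0.7, -0.6, 0.3]
opening: 0.505
finger_force: 0.0
clock: 2.55
tool_pos: [0.5448, -0.2451, 0.0156]
eef_rot: [0.994, 0.106, 0.001, 0.001]
contact_force: [0.7, -0.7, 0.6]
opening: 0.497
finger_force: 0.0
clock: 3.15
tool_pos: [0.545, -0.2446, 0.0155]
eef_rot: [0.994, 0.106, 0.001, 0.001]
contact_force: [-0.6, 0.0, 7.3]
opening: 0.296
finger_force: 45.0
```

```bash
python3 -m pendant '[0,0,0,-0.05,0,0,0,0,0,0,-0.1,0,0,0,0,0,0,-0.15,0,0,0,0,0,0,-0.2,0,0,0,0,0,0,-0.4,0,0,0,0,0,0,-0.7,0,0,0,0,0,0,-0.95,0,0,0,0,0,0,-0.95,0,0,0]'
python3 - <<'E'
from h import *
y=.034; a=np.radians(-13); c=np.array([.473,.0163])
for n,v in (('A+',(0,.034)),('B-',(0,-.034))):
    q=c+[v[0]*np.cos(a)-v[1]*np.sin(a),v[0]*np.sin(a)+v[1]*np.cos(a)]; print(n,q.round(4))
plan((.473,.0163,.2,-13))
s=snap('wrist','w2')
E
```

```text
clock: 3.95
tool_pos: [0.5471, -0.2454, 0.162]
eef_rot: [0.994, 0.106, 0.005, 0.002]
contact_force: [1.7, -0.6, -0.4]
opening: 0.289
finger_force: 45.0
A+ [0.4806 0.0494]
B- [ 0.4654 -0.0168]
5x [-0.062, -0.99, -0.145] [0.0, -0.0, 0.0]
4x [-0.051, -0.818, -0.12] [0.002, -0.006, 0.279]
  -> [0.4731 0.0163 0.2   ] -13.0
```

View pics/w2.png

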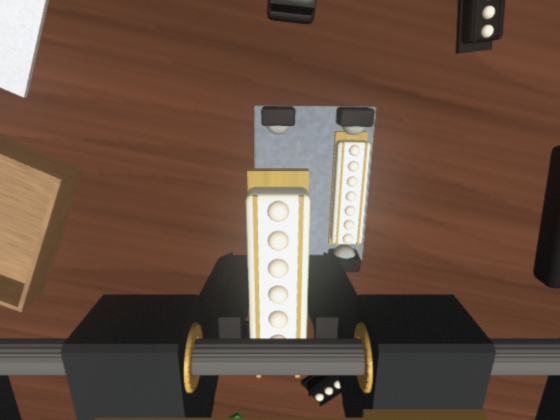

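The barrette is freed and held level. It spans from (278,172) downward, and the other one is still clipped at (352,190).

Run:
```python
from h import *
s=load('w2'); st=r.get_state(); Rm=R.from_quat(st['eef_rot'])
print('front end rel tcp',Rm.inv().apply(px(s,278,171,.1615)-st['tool_pos']).round(4))
plan((.4806,.0494,.16,-13),(.4806,.0494,.06,-13),(.4806,.0494,.0105,-13))
```

```text
front end rel tcp [ 0.0494  0.0015 -0.0019]
4x [-0.005, -0.99, -0.006] [0.0, -0.0, 0.0]
4x [-0.004, -0.99, -0.005] [0.0, -0.0, 0.0]
4x [-0.0, -0.028, -0.0] [0.001, -0.004, 0.28]
  -> [0.4806 0.0495 0.16  ] -13.0
3x [0.0, -0.0, 0.666] [0.001, 0.0, -0.0]
  -> [0.4806 0.0494 0.0601] -13.0
2x [0.0, 0.0, 0.33] [-0.0, 0.0, -0.0]
  -> [0.4806 0.0494 0.0106] -13.0
```

```bash
python3 -m pendant '[0,0,-0.35,0,0,0,0,0,0,-0.7,0,0,0,0,0,0,-0.99,0,0,0,0,0,0,-0.99,0,0,0,0]'
python3 -m pendant '[0,0,-0.35,0,0,0,0,0,0,-0.7,0,0,0,0,0,0,-0.99,0,0,0,0,0,0,-0.99,0,0,0,0]'
python3 -m pendant '[0,0,-0.03,0,0,0,0.08,0,0,-0.03,0,0,0,0.16,0,0,-0.03,0,0,0,0.24,0,0,-0.03,0,0,0,0.28,0,0,-0.03,0,0,0,0.28,0,0,-0.03,0,0,0,0.28]'
python3 - <<'E'
from w import *
s=snap('wrist','w3')
plan((.4806,.0494,.06,-13),(.4806,.0494,.0105,-13))
E
```

```text
clock: 4.4
tool_pos: [0.51, -0.0898, 0.1551]
eef_rot: [0.994, 0.112, -0.002, -0.003]
contact_force: [0.9, -1.5, -1.3]
opening: 0.291
finger_force: 45.0
clock: 4.8
tool_pos: [0.4788, 0.0546, 0.1553]
eef_rot: [0.994, 0.113, -0.001, -0.002]
contact_force: [-0.6, -0.0, 0.7]
opening: 0.292
finger_force: 45.0
clock: 5.4
tool_pos: [0.4799, 0.0501, 0.1557]
eef_rot: [0.994, -0.113, -0.001, 0.0]
contact_force: [1.2, -0.9, -0.5]
opening: 0.291
finger_force: 45.0
3x [0.006, 0.004, 0.639] [0.0, 0.001, 0.0]
  -> [0.4806 0.0494 0.06  ] -13.0
2x [-0.0, -0.0, 0.33] [0.0, -0.0, 0.0]
  -> [0.4806 0.0494 0.0105] -13.0
```

View pics/w3.png

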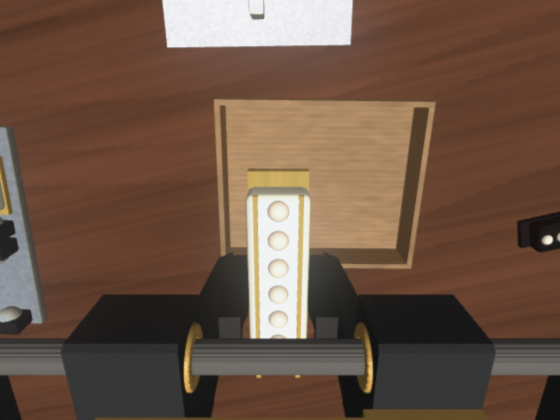

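The held barrette is over the left half of the box, whose rim corners are at (215,100), (433,103), (413,269) and (219,268).

```bash
python3 - <<'E'
from w import *
s=load('w3'); show(s,[(215,100),(433,102),(413,269),(219,267)],.034,'box')
E
python3 -m pendant '[0,0.006,0.004,0.3,0,0,0,0,0.006,0.004,0.62,0,0,0,0,0.006,0.004,0.64,0,0,0,0,0.006,0.004,0.64,0,0,0]'
```

```text
box [0.4742 0.0174 0.034 ] [0.158 0.136 0.164 0.136] [-103.5  168. ]
clock: 5.85
tool_pos: [0.4801, 0.0496, 0.0598]
eef_rot: [0.994, -0.113, -0.001, 0.0]
contact_force: [-0.6, -0.1, -0.2]
opening: 0.292
finger_force: 45.0
```

```bash
python3 -m pendant '[0,0.005,0,0.15,0,0,0,0,0.005,0,0.27,0,0,0,0,0.005,0,0.31,0,0,0,0,0.005,0,0.33,0,0,0,0,0.005,0,0.33,0,0,0]'
python3 -m pendant '[0.42,0,0,0,0,0,0,0.42,0,0,0,0,0,0,0.42,0,0,0,0,0,0,0.42,0,0,0,0,0,0,0.42,0,0,-0.2,0,0,0,0.42,0,0,-0.5,0,0,0,0.42,0,0,-0.95,0,0,0,0.42,0,0,-0.95,0,0,0]'
python3 -c "
from h import *
plan((.555,-.304,.16,12),(.555,-.304,.0155,12))"
```

```text
clock: 6.35
tool_pos: [0.4826, 0.0499, 0.0121]
eef_rot: [0.994, -0.113, 0.001, -0.0]
contact_force: [-0.4, 0.0, 0.0]
opening: 0.291
finger_force: 45.0
clock: 7.15
tool_pos: [0.4833, 0.0498, 0.157]
eef_rot: [0.994, -0.114, 0.003, -0.001]
contact_force: [0.3, 0.2, -0.6]
opening: 0.421
finger_force: 0.0
5x [0.451, 0.99, -0.009] [-0.0, -0.0, -0.0]
5x [0.452, 0.99, -0.008] [-0.0, -0.0, -0.0]
4x [0.096, 0.21, -0.002] [-0.0, -0.004, -0.278]
  -> [ 0.5551 -0.3041  0.16  ] 12.0
4x [0.0, 0.0, 0.963] [-0.001, 0.0, -0.0]
  -> [ 0.555  -0.304   0.0156] 12.0
```

```bash
python3 -m pendant '[0.5,0.45,0.99,0,0,0,0,0.5,0.45,0.99,0,0,0,0,0.5,0.45,0.99,0,0,0,0,0.5,0.45,0.99,0,0,0,0]'
python3 -m pendant '[0.5,0.45,0.99,0,0,0,0,0.5,0.45,0.99,0,0,0,0,0.5,0.45,0.99,0,0,0,0,0.5,0.45,0.99,0,0,0,0]'
python3 -m pendant '[0.5,0.1,0.21,0,0,0,-0.28,0.5,0.1,0.21,0,0,0,-0.28,0.5,0.1,0.21,0,0,0,-0.28,0.5,0.1,0.21,0,0,0,-0.28,0.5,0.1,0.21,0,0,0,-0.28,0.5,0.1,0.21,0,0,0,-0.28]'
python3 - <<'E'
from h import *
s=snap('wrist','w4')
plan((.555,-.304,.08,12),(.555,-.304,.0155,12))
s=snap('top','t4'); cv2.imwrite('pics/c4.png',cv2.resize(s['img'][110:275,180:400],None,fx=3,fy=3,interpolation=2)[:,:,::-1])
E
```

```text
clock: 7.55
tool_pos: [0.5142, -0.1174, 0.1536]
eef_rot: [0.993, -0.118, 0.001, 0.002]
contact_force: [-0.3, -0.3, 0.2]
opening: 0.5
finger_force: 0.0
clock: 7.95
tool_pos: [0.5456, -0.2774, 0.1533]
eef_rot: [0.993, -0.117, 0.001, 0.003]
contact_force: [-0.4, -0.5, 0.0]
opening: 0.501
finger_force: 0.0
clock: 8.55
tool_pos: [0.5538, -0.3033, 0.1532]
eef_rot: [0.994, 0.105, -0.0, -0.0]
contact_force: [0.4, 0.3, 0.5]
opening: 0.497
finger_force: 0.0
3x [0.007, 0.005, 0.488] [-0.0, 0.0, 0.001]
  -> [ 0.555  -0.3039  0.08  ] 12.0
3x [0.0, 0.001, 0.43] [-0.0, 0.0, 0.0]
  -> [ 0.555  -0.3041  0.0155] 12.0
```

View pics/w4.png

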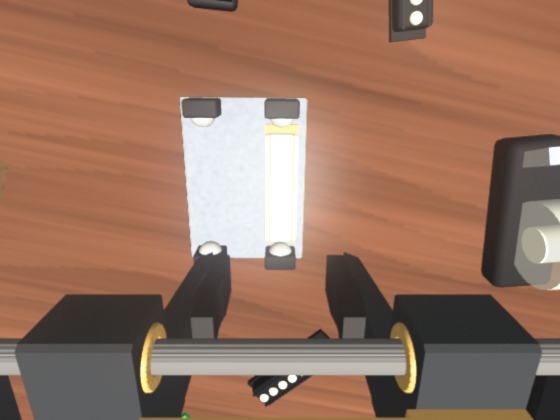

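View pics/c4.png

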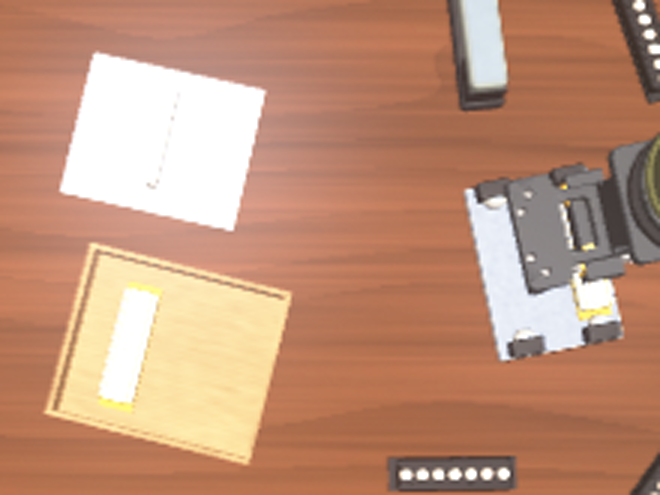

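The first barrette lies flat in the left half of the box, crop (130,345). The second is at wrist (281,190) with the tape dispenser to its right, so I'll check clearance for the gripper body.

Run:
```python
from w import *
s=load('w4');t=load('t4')
for z in (0,.04,.08): print(z,px(s,484,285,z).round(3),px(s,490,145,z).round(3))
board(s,(170,320,85,265)); gold(s,(255,310,110,260),.025)
```

```text
0 [ 0.495 -0.519  0.   ] [ 0.623 -0.471  0.   ]
0.04 [ 0.514 -0.488  0.04 ] [ 0.625 -0.446  0.04 ]
0.08 [ 0.533 -0.457  0.08 ] [ 0.627 -0.421  0.08 ]
board [ 0.5472 -0.2766  0.01  ] [0.101 0.147 0.118 0.147] [ -77.9 -166.2]
bar [ 0.5544 -0.3097  0.025 ] [0.03  0.107 0.034 0.108] [ -77.4 -166. ]
```

```bash
python3 -m pendant '[0.5,0.007,0.016,0.3,0,0,0,0.5,0.007,0.016,0.6,0,0,0,0.5,0.007,0.016,0.8,0,0,0,0.5,0.007,0.016,0.92,0,0,0,0.5,0.007,0.016,0.92,0,0,0]'
python3 -m pendant '[0,0,0,0,0,0,0,0,0,0,0,0,0,0,0,0,0,0,0,0,0,0,0,0,0,0,0,0,0,0,0,0,0,0,0,0,0,0,0,0,0,0]' 45
python3 -m pendant '[0,0,0,-0.05,0,0,0,0,0,0,-0.1,0,0,0,0,0,0,-0.15,0,0,0,0,0,0,-0.2,0,0,0,0,0,0,-0.4,0,0,0,0,0,0,-0.7,0,0,0,0,0,0,-0.95,0,0,0,0,0,0,-0.95,0,0,0]'
python3 - <<'E'
from w import *
s=snap('wrist','w5'); gold(s,(230,325,120,340),.155)
plan((.4664,-.0165,.16,-13),(.4664,-.0165,.0125,-13))
E
```

```text
clock: 9.15
tool_pos: [0.5541, -0.3052, 0.0131]
eef_rot: [0.994, 0.106, -0.002, -0.001]
contact_force: [-0.2, 0.1, 0.9]
opening: 0.501
finger_force: 0.0
clock: 9.75
tool_pos: [0.5566, -0.3068, 0.0171]
eef_rot: [0.994, 0.106, 0.001, 0.001]
contact_force: [-1.2, 0.6, 7.5]
opening: 0.286
finger_force: 45.0
clock: 10.55
tool_pos: [0.5588, -0.308, 0.1641]
eef_rot: [0.994, 0.106, 0.005, 0.003]
contact_force: [0.3, -0.5, -0.2]
opening: 0.292
finger_force: 45.0
bar [ 0.5615 -0.3093  0.155 ] [0.03  0.093 0.035 0.093] [ -77.9 -166. ]
4x [-0.09, -0.99, -0.0] [0.0, -0.0, 0.0]
4x [-0.089, -0.99, -0.001] [0.0, -0.0, 0.0]
4x [-0.004, -0.042, 0.0] [0.002, -0.004, 0.28]
  -> [ 0.4663 -0.0164  0.16  ] -13.0
4x [0.001, 0.0, 0.983] [-0.0, 0.0, -0.0]
  -> [ 0.4664 -0.0164  0.0126] -13.0
```

```bash
python3 -m pendant '[0,-0.03,-0.35,0,0,0,0,0,-0.06,-0.7,0,0,0,0,0,-0.09,-0.99,0,0,0,0,0,-0.09,-0.99,0,0,0,0]'
python3 -m pendant '[0,-0.03,-0.35,0,0,0,0,0,-0.06,-0.7,0,0,0,0,0,-0.09,-0.99,0,0,0,0,0,-0.09,-0.99,0,0,0,0]'
python3 -m pendant '[0,0,-0.04,0,0,0,0.08,0,0,-0.04,0,0,0,0.16,0,0,-0.04,0,0,0,0.24,0,0,-0.04,0,0,0,0.28,0,0,-0.04,0,0,0,0.28,0,0,-0.04,0,0,0,0.28]'
python3 - <<'E'
from w import *
plan((.4664,-.0165,.06,-13),(.4664,-.0165,.0125,-13))
E
```

```text
clock: 11.0
tool_pos: [0.5075, -0.1551, 0.1567]
eef_rot: [0.994, 0.111, -0.003, -0.004]
contact_force: [0.3, -0.7, -0.2]
opening: 0.289
finger_force: 45.0
clock: 11.4
tool_pos: [0.4634, -0.014, 0.157]
eef_rot: [0.994, 0.112, -0.002, -0.002]
contact_force: [-0.0, -0.2, -0.8]
opening: 0.293
finger_force: 45.0
clock: 12.0
tool_pos: [0.4648, -0.0162, 0.1573]
eef_rot: [0.994, -0.113, -0.0, 0.0]
contact_force: [0.6, -0.4, -1.1]
opening: 0.288
finger_force: 45.0
3x [0.011, -0.001, 0.649] [0.0, 0.001, 0.001]
  -> [ 0.4664 -0.0164  0.06  ] -13.0
2x [-0.0, 0.0, 0.317] [0.0, -0.0, -0.0]
  -> [ 0.4664 -0.0165  0.0124] -13.0
```

```bash
python3 -m pendant '[0,0.01,0,0.3,0,0,0,0,0.01,0,0.6,0,0,0,0,0.01,0,0.8,0,0,0,0,0.01,0,0.93,0,0,0,0,0.01,0,0.965,0,0,0,0,0.01,0,0.965,0,0,0]'
python3 -m pendant '[0.42,0,0,0,0,0,0,0.42,0,0,0,0,0,0,0.42,0,0,0,0,0,0,0.42,0,0,0,0,0,0,0.42,0,0,-0.2,0,0,0,0.42,0,0,-0.5,0,0,0,0.42,0,0,-0.95,0,0,0,0.42,0,0,-0.95,0,0,0]'
python3 - <<'E'
from w import *
s=snap('wrist','w6'); snap('top','t6'); snap('scene','s6')
plan((.56,-.02,.2,-12))
E
```

```text
clock: 12.6
tool_pos: [0.4673, -0.0162, 0.0132]
eef_rot: [0.994, -0.113, -0.001, 0.0]
contact_force: [-0.2, 0.2, -0.2]
opening: 0.292
finger_force: 45.0
clock: 13.4
tool_pos: [0.469, -0.0162, 0.1601]
eef_rot: [0.994, -0.114, 0.002, -0.0]
contact_force: [0.5, -0.7, -1.0]
opening: 0.422
finger_force: 0.0
4x [0.603, -0.112, -0.284] [-0.0, -0.001, -0.011]
  -> [ 0.56   -0.0199  0.2   ] -12.0
```

View pics/w6.png

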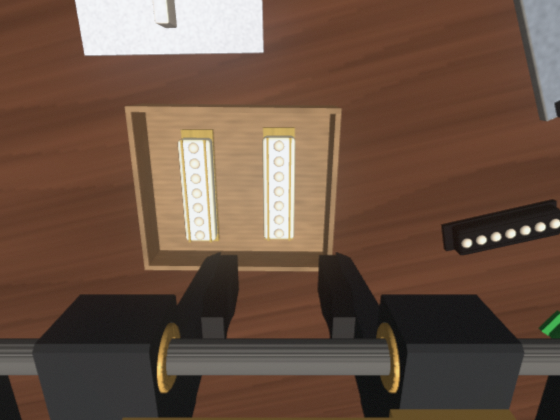

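Both long barrettes lie flat with a gap, at (197,188) and (279,186). Next is the card.

```bash
python3 -m pendant '[0.4,0.35,-0.1,-0.28,0,0,0,0.4,0.7,-0.1,-0.28,0,0,0,0.4,0.98,-0.1,-0.28,0,0,0,0.4,0.98,-0.1,-0.28,0,0,0]'
python3 -m pendant '[0.4,0.05,-0.3,0,0,0,0,0.4,0.05,-0.3,0,0,0,0,0.4,0.05,-0.3,0,0,0,0]'
python3 - <<'E'
from w import *
s=snap('wrist','w7'); board(s,(0,560,0,250),.004,150); print(r.get_state()['tool_pos'])
E
```

```text
clock: 13.95
tool_pos: [0.6191, -0.0358, 0.1967]
eef_rot: [0.994, -0.114, 0.002, 0.0]
contact_force: [-0.9, -0.7, 0.6]
opening: 0.399
finger_force: 0.0
clock: 14.25
tool_pos: [0.6306, 0.0096, 0.1954]
eef_rot: [0.994, -0.112, -0.003, -0.0]
contact_force: [0.1, -0.1, -1.1]
opening: 0.395
finger_force: 0.0
board [0.6462 0.0287 0.004 ] [0.14  0.117 0.156 0.118] [-102.1  170.8]
[0.63033935 0.00780314 0.19588895]
```

View pics/w7.png

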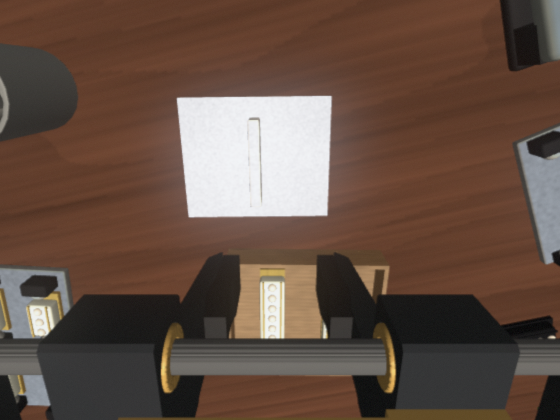

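The card is undisturbed, with corners at (179,98), (331,96), (328,216) and (189,217) and its ridge top around (254,162). The pen cup is at left.

Run:
```python
from w import *
s=load('w7'); show(s,[(179,97),(331,96),(328,216),(189,217)],.004,'card')
for p in ((254,119),(255,206),(254.5,162)): print(px(s,*p,.028).round(4))
t=load('t6'); print('cup',px(t,153,101,.09).round(3),'foot',px(t,162,122,0).round(3), px(s,76,95,.09).round(3), px(s,60,128,.09).round(3))
```

```text
card [0.6455 0.0268 0.004 ] [0.138 0.117 0.141 0.117] [-102.4  168.5]
[0.6856 0.0179 0.028 ]
[0.6083 0.0363 0.028 ]
[0.6489 0.0266 0.028 ]
cup [0.751 0.202 0.09 ] foot [0.729 0.204 0.   ] [0.733 0.126 0.09 ] [0.715 0.145 0.09 ]
```

Run:
```python
from w import *
plan((.646,.0268,.06,-12),(.646,.0268,.009,-12))
```

```text
4x [0.078, -0.148, 0.905] [0.001, 0.003, -0.011]
  -> [0.646  0.0268 0.0601] -12.0
3x [-0.0, -0.0, 0.34] [-0.0, 0.0, 0.0]
  -> [0.646  0.0268 0.0091] -12.0
```

```bash
python3 -m pendant '[0.4,0.078,-0.148,0.3,0,0,-0.011,0.4,0.078,-0.148,0.6,0,0,-0.011,0.4,0.078,-0.148,0.9,0,0,-0.011,0.4,0.078,-0.148,0.9,0,0,-0.011]' 40
python3 -m pendant '[0.4,0,0,0.2,0,0,0,0.4,0,0,0.33,0,0,0,0.4,0,0,0.33,0,0,0]'
python3 -m pendant '[0,0,0,0,0,0,0,0,0,0,0,0,0,0,0,0,0,0,0,0,0,0,0,0,0,0,0,0,0,0,0,0,0,0,0,0,0,0,0,0,0,0,0,0,0,0,0,0,0]'
python3 -c "
from h import *
print(r.get_state()['tool_pos'])"
```

```text
clock: 14.7
tool_pos: [0.6415, 0.0253, 0.0561]
eef_rot: [0.994, -0.105, -0.008, 0.002]
contact_force: [-1.3, -0.3, -0.5]
opening: 0.4
finger_force: 0.0
clock: 15.0
tool_pos: [0.6463, 0.0254, 0.0128]
eef_rot: [0.994, -0.105, -0.002, 0.001]
contact_force: [-1.2, 1.2, 0.2]
opening: 0.401
finger_force: 0.0
clock: 15.7
tool_pos: [0.6487, 0.0265, 0.0149]
eef_rot: [0.994, -0.105, 0.0, -0.0]
contact_force: [-0.6, -0.2, 7.3]
opening: 0.111
finger_force: 40.0
[0.64865992 0.0265299  0.01486931]
```

```bash
python3 -m pendant '[0,0,0,-0.1,0,0,0,0,0,0,-0.3,0,0,0,0,0,0,-0.6,0,0,0,0,0,0,-0.6,0,0,0]'
python3 - <<'E'
from w import *
s=snap('wrist','w8'); print(s['cam_to_world'][:3,3])
plan((.4765,.0161,.105,-13),(.4765,.0161,.0445,-13))
E
```

```text
clock: 16.1
tool_pos: [0.6523, 0.0264, 0.11]
eef_rot: [0.994, -0.105, 0.005, -0.001]
contact_force: [1.5, -0.8, 0.8]
opening: 0.111
finger_force: 40.0
[0.73341805 0.00814433 0.25741577]
5x [-0.99, 0.274, 0.008] [-0.0, -0.0, 0.0]
2x [-0.13, 0.036, 0.001] [-0.001, -0.004, 0.011]
  -> [0.4764 0.0161 0.1049] -13.0
3x [0.001, -0.0, 0.403] [-0.0, 0.0, -0.0]
  -> [0.4765 0.0161 0.0445] -13.0
```

View pics/w8.png

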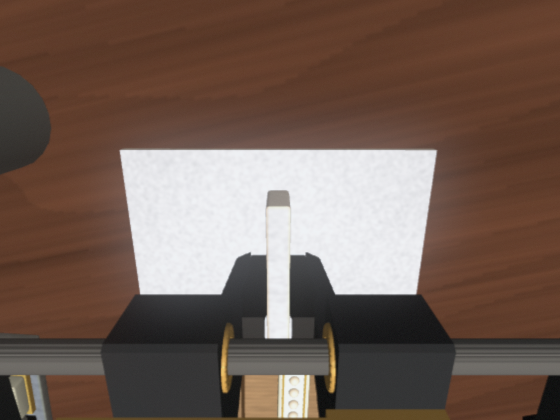

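The card hangs level and square from the ridge, front edge from (122,150) to (436,150).

```bash
python3 - <<'E'
from w import *
s=load('w8'); st=r.get_state(); Rm=R.from_quat(st['eef_rot'])
for p in ((122,150),(436,150)): print(Rm.inv().apply(px(s,*p,st['tool_pos'][2]-.011)-st['tool_pos']).round(4))
E
python3 -m pendant '[0,-0.3,0.09,0,0,0,0,0,-0.6,0.18,0,0,0,0,0,-0.9,0.27,0,0,0,0,0,-0.99,0.275,0,0,0,0,0,-0.99,0.275,0,0,0,0]'
python3 -m pendant '[0,-0.13,0.035,0,0,0,0.011,0,-0.13,0.035,0,0,0,0.011,0,-0.13,0.035,0,0,0,0.011]'
python3 -c "
from h import *
snap('wrist','w9')
plan((.4765,.0161,.06,-13),(.4765,.0161,.0445,-13))"
```

```text
[ 0.0564 -0.0706  0.0114]
[0.0565 0.0716 0.0112]
clock: 16.65
tool_pos: [0.4904, 0.0173, 0.1032]
eef_rot: [0.995, -0.105, -0.003, 0.0]
contact_force: [-0.1, -0.1, -1.4]
opening: 0.107
finger_force: 40.0
clock: 16.95
tool_pos: [0.4756, 0.0163, 0.1034]
eef_rot: [0.994, -0.113, 0.0, -0.0]
contact_force: [0.3, 0.6, -0.9]
opening: 0.113
finger_force: 40.0
2x [0.004, 0.001, 0.29] [-0.0, -0.001, 0.0]
  -> [0.4766 0.016  0.0599] -13.0
2x [-0.0, -0.0, 0.103] [-0.0, 0.0, 0.0]
  -> [0.4765 0.016  0.0445] -13.0
```

```bash
python3 -m pendant '[0,0,0,0.15,0,0,0,0,0,0,0.29,0,0,0,0,0,0,0.33,0,0,0,0,0,0,0.37,0,0,0,0,0,0,0.4,0,0,0,0,0,0,0.4,0,0,0]'
```

```text
clock: 17.6
tool_pos: [0.4741, 0.0161, 0.0435]
eef_rot: [0.994, -0.113, -0.001, 0.0]
contact_force: [-0.1, 0.5, -1.2]
opening: 0.112
finger_force: 40.0
```

```bash
python3 -m pendant '[0,0,0,0.013,0,0,0,0,0,0,0.02,0,0,0]'
python3 -m pendant '[0,0,0,0.013,0,0,0,0,0,0,0.013,0,0,0]'
```

```text
clock: 17.8
tool_pos: [0.4741, 0.0162, 0.0409]
eef_rot: [0.994, -0.113, -0.0, 0.0]
contact_force: [0.0, 0.4, 0.1]
opening: 0.105
finger_force: 40.0
clock: 18.0
tool_pos: [0.474, 0.0162, 0.0388]
eef_rot: [0.994, -0.113, -0.0, 0.0]
contact_force: [0.7, -0.8, 1.9]
opening: 0.11
finger_force: 40.0
```

Just touching (underside about 24 mm, as expected). Release and look.

```bash
python3 -m pendant '[0.3,0,0,0,0,0,0,0.3,0,0,0,0,0,0,0.3,0,0,0,0,0,0,0.3,0,0,0,0,0,0,0.3,0,0,-0.2,0,0,0,0.3,0,0,-0.5,0,0,0,0.3,0,0,-0.99,0,0,0,0.3,0,0,-0.99,0,0,0]'
python3 - <<'E'
from w import *
s=snap('wrist','w10'); print(r.get_state()['tool_pos'])
plan((.497,.325,.2,-16))
E
```

```text
clock: 18.8
tool_pos: [0.4751, 0.016, 0.1905]
eef_rot: [0.994, -0.114, 0.002, -0.0]
contact_force: [0.3, 1.1, -0.4]
opening: 0.297
finger_force: 0.0
[0.47646279 0.01607025 0.19239572]
5x [-0.161, -0.99, -0.023] [-0.0, -0.0, 0.0]
5x [-0.161, -0.99, -0.024] [-0.0, -0.0, 0.0]
2x [-0.009, -0.057, -0.001] [-0.002, -0.004, 0.033]
  -> [0.497  0.3249 0.2   ] -16.0
```

View pics/w10.png

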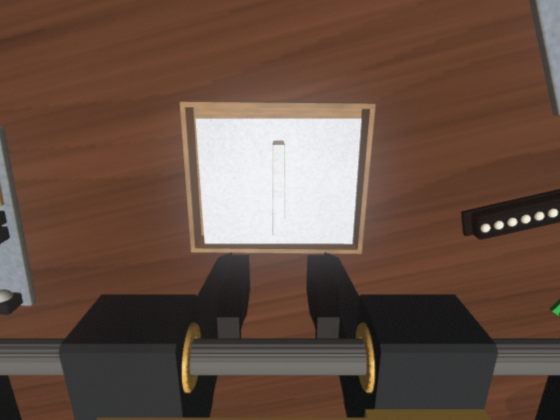

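The card lies flat inside the box with corners (197,118), (360,119), (354,245), (204,244). Now the shorts.

```bash
python3 -m pendant '[0.45,-0.05,-0.33,-0.02,0,0,0,0.45,-0.1,-0.66,-0.02,0,0,0,0.45,-0.16,-0.99,-0.02,0,0,0,0.45,-0.16,-0.99,-0.02,0,0,0]'
python3 -m pendant '[0.45,-0.05,-0.33,-0.02,0,0,0,0.45,-0.1,-0.66,-0.02,0,0,0,0.45,-0.16,-0.99,-0.02,0,0,0,0.45,-0.16,-0.99,-0.02,0,0,0]'
python3 -m pendant '[0.45,-0.01,-0.057,0,0,0,0.033,0.45,-0.01,-0.057,0,0,0,0.033,0.45,-0.01,-0.057,0,0,0,0.033]'
python3 - <<'E'
from w import *
s=load('w10'); show(s,[(197,118),(360,119),(354,245),(204,244)],.028,'card')
show(s,[(180,104),(374,105),(361,252),(191,252)],.034,'box')
s=snap('wrist','w11'); print(r.get_state()['tool_pos']); board(s,(80,480,0,290)); gold(s,(80,480,0,320),.025,60,7)
E
```

```text
clock: 19.25
tool_pos: [0.4833, 0.1757, 0.1893]
eef_rot: [0.994, -0.107, -0.001, -0.003]
contact_force: [0.1, -0.4, 0.7]
opening: 0.455
finger_force: 0.0
clock: 19.65
tool_pos: [0.4921, 0.3255, 0.192]
eef_rot: [0.994, -0.108, -0.001, -0.003]
contact_force: [-0.6, -0.3, -0.3]
opening: 0.45
finger_force: 0.0
clock: 19.95
tool_pos: [0.4944, 0.3237, 0.1926]
eef_rot: [0.99, -0.139, -0.001, 0.001]
contact_force: [-0.3, -0.3, 0.4]
opening: 0.449
finger_force: 0.0
card [0.4704 0.0163 0.028 ] [0.138 0.117 0.143 0.117] [-103.4  168.4]
box [0.4742 0.0175 0.034 ] [0.159 0.134 0.16  0.134] [-103.3  166.7]
[0.49454327 0.32354212 0.19276271]
board [0.4957 0.3282 0.01  ] [0.099 0.197 0.119 0.197] [-106.   166.8]
bar [0.4617 0.3688 0.025 ] [0.025 0.061 0.027 0.061] [-104.6  164. ]
bar [0.538  0.2856 0.025 ] [0.056 0.024 0.056 0.026] [ -16.5 -107.1]
bar [0.5548 0.3416 0.025 ] [0.056 0.025 0.055 0.027] [ -18.8 -106. ]
```

View pics/w11.png

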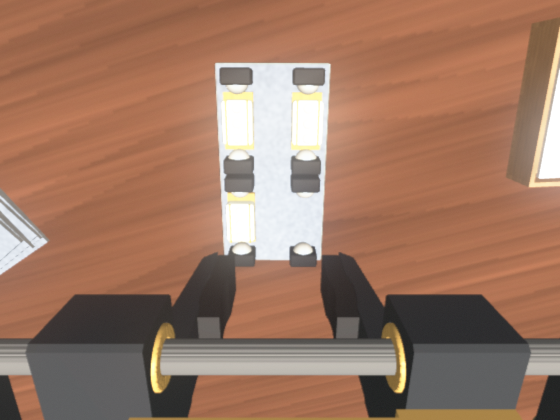

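Three shorts are visible, at (238,122), (308,122) and (240,220); the fourth place is empty. I'll start with the right-hand one.

Run:
```python
from w import *
plan((.535,.2845,.16,-16),(.535,.2845,.0165,-16))
```

```text
3x [0.331, 0.175, 0.218] [0.001, 0.001, -0.0]
  -> [0.535  0.2846 0.16  ] -16.0
4x [0.0, 0.0, 0.957] [0.0, 0.0, -0.0]
  -> [0.5349 0.2846 0.0165] -16.0
```

```bash
python3 -m pendant '[0.45,0.33,0.175,0.22,0,0,0,0.45,0.33,0.175,0.22,0,0,0,0.45,0.33,0.175,0.22,0,0,0]'
python3 -m pendant '[0.45,0,0,0.3,0,0,0,0.45,0,0,0.6,0,0,0,0.45,0,0,0.85,0,0,0,0.45,0,0,0.95,0,0,0,0.45,0,0,0.95,0,0,0]'
python3 -m pendant '[0,0,0,0,0,0,0,0,0,0,0,0,0,0,0,0,0,0,0,0,0,0,0,0,0,0,0,0,0,0,0,0,0,0,0,0,0,0,0,0,0,0]' 45
python3 -m pendant '[0,0,0,-0.05,0,0,0,0,0,0,-0.1,0,0,0,0,0,0,-0.15,0,0,0,0,0,0,-0.2,0,0,0,0,0,0,-0.4,0,0,0,0,0,0,-0.7,0,0,0,0,0,0,-0.85,0,0,0,0,0,0,-0.85,0,0,0]'
python3 - <<'E'
from w import *
s=snap('wrist','w12'); gold(s,(220,340,120,320),.14,60,5)
plan((.4618,-.0254,.145,-13))
E
```

```text
clock: 20.3
tool_pos: [0.5361, 0.2818, 0.1589]
eef_rot: [0.99, -0.142, -0.001, 0.002]
contact_force: [-0.5, 0.3, 0.2]
opening: 0.446
finger_force: 0.0
clock: 20.8
tool_pos: [0.533, 0.2863, 0.0163]
eef_rot: [0.99, -0.139, -0.002, 0.001]
contact_force: [-1.3, -0.2, 0.3]
opening: 0.454
finger_force: 0.0
clock: 21.4
tool_pos: [0.5361, 0.2869, 0.0197]
eef_rot: [0.99, -0.139, 0.001, -0.001]
contact_force: [-0.5, 0.4, 6.7]
opening: 0.288
finger_force: 45.0
clock: 22.2
tool_pos: [0.5372, 0.287, 0.1492]
eef_rot: [0.99, -0.139, 0.002, -0.002]
contact_force: [0.1, -0.4, -0.5]
opening: 0.289
finger_force: 45.0
bar [0.5329 0.3035 0.14  ] [0.004 0.026 0.005 0.026] [-93.4 172.7]
bar [0.5236 0.272  0.14  ] [0.032 0.007 0.032 0.007] [ -16.2 -107.9]
bar [0.5329 0.2877 0.14  ] [0.027 0.057 0.03  0.057] [-105.9  165.5]
bar [0.5791 0.3011 0.14  ] [0.002 0.028 0.002 0.028] [-105.9  161.3]
4x [0.046, 0.99, 0.004] [-0.0, -0.0, -0.0]
4x [0.046, 0.99, 0.004] [-0.0, -0.0, -0.0]
2x [0.007, 0.156, 0.001] [-0.001, -0.001, -0.033]
  -> [ 0.4618 -0.0255  0.1449] -13.0
```

View pics/w12.png

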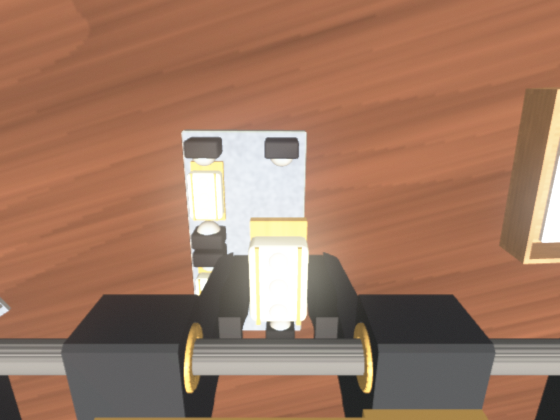

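The short is held level at (278,270), and the other two are still clipped.

```bash
python3 -m pendant '[0,0.02,0.33,0,0,0,0,0,0.03,0.66,0,0,0,0,0,0.045,0.99,0,0,0,0,0,0.045,0.99,0,0,0,0]'
python3 -m pendant '[0,0.02,0.33,0,0,0,0,0,0.03,0.66,0,0,0,0,0,0.045,0.99,0,0,0,0,0,0.045,0.99,0,0,0,0]'
python3 -m pendant '[0,0.007,0.156,0,0,0,-0.033,0,0.007,0.156,0,0,0,-0.033,0,0.007,0.156,0,0,0,-0.033,0,0.007,0.156,0,0,0,-0.033]'
python3 -c "
from h import *
snap('wrist','w13')
plan((.465,-.0254,.06,-13),(.465,-.0254,.0385,-13))"
```

```text
clock: 22.65
tool_pos: [0.4972, 0.1323, 0.1442]
eef_rot: [0.989, -0.145, -0.003, 0.004]
contact_force: [0.7, 0.6, -0.4]
opening: 0.289
finger_force: 45.0
clock: 23.05
tool_pos: [0.4627, -0.0111, 0.1444]
eef_rot: [0.989, -0.146, -0.003, 0.003]
contact_force: [-0.2, 0.7, 0.2]
opening: 0.286
finger_force: 45.0
clock: 23.45
tool_pos: [0.4608, -0.0242, 0.1447]
eef_rot: [0.994, -0.113, -0.001, -0.0]
contact_force: [0.4, -0.2, -0.3]
opening: 0.29
finger_force: 45.0
3x [0.03, 0.002, 0.565] [-0.0, 0.001, 0.001]
  -> [ 0.4651 -0.0255  0.0601] -13.0
2x [-0.0, -0.0, 0.144] [-0.0, 0.0, -0.0]
  -> [ 0.465  -0.0254  0.0385] -13.0
```

View pics/w13.png

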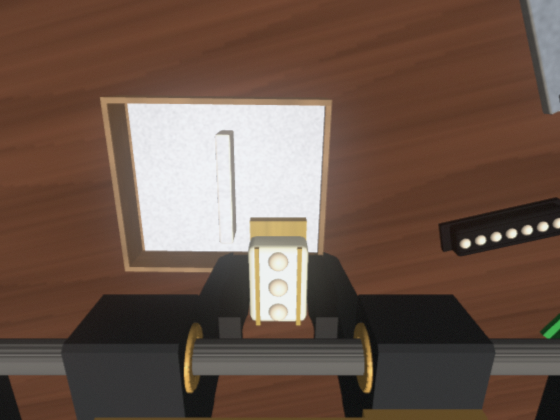

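The short is above the right half of the card. The ridge runs from (224,134) to (227,242); checking the offset to it.

```bash
python3 - <<'E'
from w import *
s=load('w13');st=r.get_state();Rm=R.from_quat(st['eef_rot'])
for p,z in (((224,134),.052),((224,240),.052),((327,180),.034),((106,101),.034)): print(Rm.inv().apply(px(s,*p,z)-st['tool_pos']).round(4))
E
python3 -m pendant '[0,0.03,0,0.2,0,0,0,0,0.03,0,0.4,0,0,0,0,0.03,0,0.565,0,0,0,0,0.03,0,0.565,0,0,0]'
```

```text
[ 0.0504 -0.0355  0.0928]
[-0.0268 -0.0393  0.0929]
[0.0139 0.0368 0.1108]
[ 0.0706 -0.119   0.1107]
clock: 23.9
tool_pos: [0.4635, -0.0256, 0.058]
eef_rot: [0.994, -0.113, -0.003, 0.0]
contact_force: [-1.2, -1.2, 0.1]
opening: 0.289
finger_force: 45.0
```

```bash
python3 -m pendant '[0,0.01,0.015,0.06,0,0,0,0,0.01,0.015,0.11,0,0,0,0,0.01,0.015,0.13,0,0,0,0,0.01,0.015,0.13,0,0,0]'
python3 -m pendant '[0,0,0,0.01,0,0,0,0,0,0,0.01,0,0,0]'
```

```text
clock: 24.3
tool_pos: [0.4659, -0.0294, 0.041]
eef_rot: [0.994, -0.113, -0.001, 0.0]
contact_force: [-1.2, 0.1, -0.5]
opening: 0.287
finger_force: 45.0
clock: 24.5
tool_pos: [0.4659, -0.0294, 0.0396]
eef_rot: [0.994, -0.113, -0.0, 0.0]
contact_force: [-0.8, -0.2, 0.1]
opening: 0.292
finger_force: 45.0
```

```bash
python3 -m pendant '[0,0,0,0.008,0,0,0,0,0,0,0.008,0,0,0]'
python3 -m pendant '[0.37,0,0,0,0,0,0,0.37,0,0,0,0,0,0,0.37,0,0,0,0,0,0,0.37,0,0,-0.1,0,0,0,0.37,0,0,-0.3,0,0,0,0.37,0,0,-0.6,0,0,0,0.37,0,0,-0.8,0,0,0,0.37,0,0,-0.8,0,0,0]'
python3 - <<'E'
from w import *
s=snap('wrist','w14')
plan((.552,.342,.16,-16),(.552,.342,.0165,-16))
E
```

```text
clock: 24.7
tool_pos: [0.4658, -0.0295, 0.0382]
eef_rot: [0.994, -0.113, -0.001, 0.0]
contact_force: [-0.6, 0.1, -0.8]
opening: 0.287
finger_force: 45.0
clock: 25.5
tool_pos: [0.4681, -0.0296, 0.1615]
eef_rot: [0.994, -0.114, 0.003, -0.0]
contact_force: [1.3, -0.1, -0.3]
opening: 0.371
finger_force: 0.0
4x [-0.002, -0.99, -0.0] [-0.0, -0.0, 0.0]
4x [-0.003, -0.99, -0.0] [-0.0, -0.0, 0.0]
3x [-0.001, -0.56, -0.0] [-0.0, -0.002, 0.033]
  -> [0.552 0.342 0.16 ] -16.0
4x [0.0, 0.0, 0.956] [-0.0, 0.0, 0.0]
  -> [0.552  0.3421 0.0166] -16.0
```

View pics/w14.png

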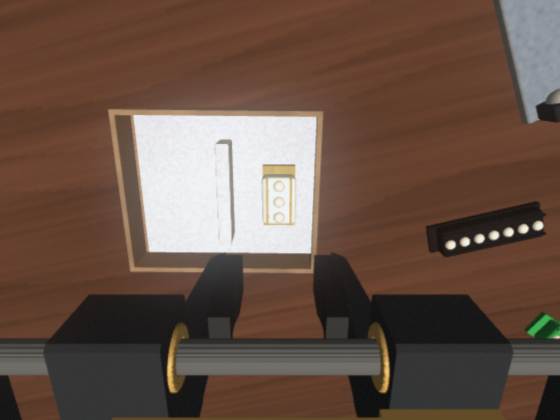

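The first short lies flat on the card at (279,195). I've now viewed 16 pictures, which is over the limit of 14, so from here I'll check by numbers only.

```bash
python3 -m pendant '[0.45,0,-0.33,0,0,0,0,0.45,0,-0.66,0,0,0,0,0.45,0,-0.99,0,0,0,0,0.45,0,-0.99,0,0,0,0]'
python3 -m pendant '[0.45,0,-0.33,0,0,0,0,0.45,0,-0.66,0,0,0,0,0.45,0,-0.99,0,0,0,0,0.45,0,-0.99,0,0,0,0]'
python3 -m pendant '[0.45,0,-0.33,0,0,0,0.033,0.45,0,-0.56,0,0,0,0.033,0.45,0,-0.56,0,0,0,0.033,0.45,0,-0.56,0,0,0,0.033]'
python3 - <<'E'
from w import *
s=snap('wrist','w15'); board(s,(80,480,0,290)); gold(s,(170,390,0,320),.025,60,7)
plan((.552,.342,.08,-16),(.552,.342,.0165,-16))
E
```

```text
clock: 25.95
tool_pos: [0.4998, 0.1246, 0.1564]
eef_rot: [0.994, -0.107, -0.001, -0.002]
contact_force: [-0.5, 0.4, 0.7]
opening: 0.449
finger_force: 0.0
clock: 26.35
tool_pos: [0.532, 0.2692, 0.156]
eef_rot: [0.994, -0.108, -0.001, -0.003]
contact_force: [-0.4, -0.6, 0.3]
opening: 0.447
finger_force: 0.0
clock: 26.75
tool_pos: [0.5509, 0.3408, 0.1561]
eef_rot: [0.99, -0.139, -0.002, 0.001]
contact_force: [0.4, -0.5, -0.5]
opening: 0.451
finger_force: 0.0
board [0.5171 0.3196 0.01  ] [0.098 0.153 0.115 0.153] [-105.9  169. ]
bar [0.461  0.3694 0.025 ] [0.024 0.062 0.026 0.062] [-106.   164.6]
bar [0.5553 0.3425 0.025 ] [0.024 0.052 0.026 0.052] [-106.   164.7]
3x [0.001, -0.02, 0.511] [0.003, 0.002, -0.001]
  -> [0.5519 0.342  0.0799] -16.0
3x [0.0, -0.0, 0.423] [-0.0, -0.0, 0.0]
  -> [0.552  0.342  0.0165] -16.0
```

```bash
python3 -m pendant '[0.45,0.01,-0.02,0.3,0,0,0,0.45,0.01,-0.02,0.6,0,0,0,0.45,0.01,-0.02,0.83,0,0,0,0.45,0.01,-0.02,0.93,0,0,0,0.45,0.01,-0.02,0.93,0,0,0]'
python3 -m pendant '[0,0,0,0,0,0,0,0,0,0,0,0,0,0,0,0,0,0,0,0,0,0,0,0,0,0,0,0,0,0,0,0,0,0,0,0,0,0,0,0,0,0]' 45
python3 -m pendant '[0,0,0,-0.05,0,0,0,0,0,0,-0.1,0,0,0,0,0,0,-0.15,0,0,0,0,0,0,-0.2,0,0,0,0,0,0,-0.4,0,0,0,0,0,0,-0.7,0,0,0,0,0,0,-0.85,0,0,0,0,0,0,-0.85,0,0,0]'
python3 - <<'E'
from w import *
s=snap('wrist','w16'); gold(s,(220,340,120,325),.14,100,5)
plan((.5105,.0535,.145,-13))
E
```

```text
clock: 27.3
tool_pos: [0.5527, 0.3415, 0.0165]
eef_rot: [0.99, -0.14, -0.002, 0.002]
contact_force: [-0.2, 0.3, 0.8]
opening: 0.448
finger_force: 0.0
clock: 27.9
tool_pos: [0.5554, 0.3446, 0.0206]
eef_rot: [0.99, -0.139, 0.001, -0.001]
contact_force: [-0.3, -1.0, 6.5]
opening: 0.289
finger_force: 45.0
clock: 28.7
tool_pos: [0.5564, 0.3456, 0.1507]
eef_rot: [0.99, -0.139, 0.002, -0.003]
contact_force: [1.3, 1.0, 0.7]
opening: 0.286
finger_force: 45.0
bar [0.542  0.3319 0.14  ] [0.026 0.004 0.026 0.005] [ -14.5 -105.8]
bar [0.5386 0.3398 0.14  ] [0.042 0.002 0.042 0.002] [ -16.4 -107.5]
bar [0.549  0.3476 0.14  ] [0.027 0.058 0.03  0.058] [-105.8  165.5]
4x [0.127, 0.99, 0.008] [-0.0, -0.0, -0.0]
4x [0.124, 0.959, 0.009] [-0.002, -0.001, -0.033]
  -> [0.5106 0.0535 0.1449] -13.0
```

```bash
python3 -m pendant '[0,0.04,0.33,0,0,0,0,0,0.08,0.66,0,0,0,0,0,0.127,0.99,0,0,0,0,0,0.127,0.99,0,0,0,0]'
python3 -m pendant '[0,0.04,0.33,0,0,0,-0.033,0,0.08,0.66,0,0,0,-0.033,0,0.13,0.96,0,0,0,-0.033,0,0.13,0.96,0,0,0,-0.033,0,0.13,0.96,0,0,0,-0.033]'
python3 - <<'E'
from w import *
s=snap('wrist','w17');st=r.get_state();Rm=R.from_quat(st['eef_rot'])
hsv=cv2.cvtColor(s['img'],cv2.COLOR_RGB2HSV).astype(int)
gold(s,(220,340,120,325),.135,100,5)
plan((.512,.0535,.06,-13),(.512,.0535,.0395,-13))
E
```

```text
clock: 29.15
tool_pos: [0.5294, 0.186, 0.1451]
eef_rot: [0.989, -0.145, -0.003, 0.004]
contact_force: [1.2, 0.1, 0.4]
opening: 0.29
finger_force: 45.0
clock: 29.65
tool_pos: [0.5099, 0.0516, 0.1453]
eef_rot: [0.993, -0.115, -0.002, 0.0]
contact_force: [0.1, 1.1, -0.8]
opening: 0.287
finger_force: 45.0
bar [0.479  0.0584 0.135 ] [0.01  0.009 0.01  0.009] [ -18.  -109.3]
bar [0.4934 0.0553 0.135 ] [0.01  0.009 0.01  0.009] [ -54.3 -152. ]
bar [0.5021 0.0532 0.135 ] [0.028 0.058 0.031 0.058] [-103.1  168.4]
3x [0.014, -0.003, 0.569] [-0.0, 0.002, 0.0]
  -> [0.512  0.0534 0.06  ] -13.0
2x [-0.0, -0.0, 0.137] [-0.0, -0.0, 0.0]
  -> [0.5121 0.0534 0.0395] -13.0
```

```bash
python3 -m pendant '[0,0.01,-0.003,0.2,0,0,0,0,0.01,-0.003,0.4,0,0,0,0,0.01,-0.003,0.55,0,0,0,0,0.01,-0.003,0.62,0,0,0,0,0.01,-0.003,0.66,0,0,0,0,0.01,-0.003,0.68,0,0,0,0,0.01,-0.003,0.68,0,0,0]'
python3 -c "
from h import *
plan((.512,.0535,.0392,-13))"
```

```text
clock: 30.4
tool_pos: [0.5123, 0.053, 0.0444]
eef_rot: [0.994, -0.113, -0.0, -0.0]
contact_force: [0.1, -0.3, -0.5]
opening: 0.29
finger_force: 45.0
2x [-0.003, -0.003, 0.035] [-0.0, 0.0, 0.0]
  -> [0.512  0.0535 0.0392] -13.0
```

```bash
python3 -m pendant '[0,0,-0.003,0.02,0,0,0,0,0,-0.003,0.035,0,0,0,0,0,-0.003,0.035,0,0,0]'
python3 -m pendant '[0.37,0,0,0,0,0,0,0.37,0,0,0,0,0,0,0.37,0,0,0,0,0,0,0.37,0,0,-0.1,0,0,0,0.37,0,0,-0.3,0,0,0,0.37,0,0,-0.6,0,0,0,0.37,0,0,-0.8,0,0,0,0.37,0,0,-0.8,0,0,0]'
python3 - <<'E'
from w import *
s=snap('wrist','w18'); gold(s,(100,420,110,290),.048,60,3)
plan((.462,.368,.16,-16))
E
```

```text
clock: 30.7
tool_pos: [0.5121, 0.053, 0.039]
eef_rot: [0.994, -0.113, -0.001, 0.0]
contact_force: [0.1, -0.1, -1.4]
opening: 0.291
finger_force: 45.0
clock: 31.5
tool_pos: [0.5147, 0.0531, 0.1625]
eef_rot: [0.994, -0.114, 0.003, -0.001]
contact_force: [0.5, 0.1, 0.3]
opening: 0.375
finger_force: 0.0
bar [ 0.471  -0.0273  0.048 ] [0.051 0.028 0.051 0.03 ] [ -13.1 -108.4]
bar [0.5131 0.0526 0.048 ] [0.024 0.048 0.025 0.049] [-103.   167.8]
5x [-0.406, -0.99, 0.002] [-0.0, -0.0, 0.0]
5x [-0.401, -0.978, 0.002] [-0.001, -0.002, 0.033]
  -> [0.462  0.368  0.1601] -16.0
```

```bash
python3 -m pendant '[0.45,-0.13,-0.33,0,0,0,0,0.45,-0.27,-0.66,0,0,0,0,0.45,-0.406,-0.99,0,0,0,0,0.45,-0.406,-0.99,0,0,0,0,0.45,-0.406,-0.99,0,0,0,0]'
python3 -m pendant '[0.45,-0.13,-0.33,0,0,0,0.033,0.45,-0.27,-0.66,0,0,0,0.033,0.45,-0.4,-0.98,0,0,0,0.033,0.45,-0.4,-0.98,0,0,0,0.033,0.45,-0.4,-0.98,0,0,0,0.033]'
python3 - <<'E'
from w import *
s=snap('wrist','w19'); gold(s,(170,390,90,320),.025,60,7)
plan((.462,.368,.0165,-16))
E
```

```text
clock: 32.05
tool_pos: [0.4847, 0.2138, 0.1574]
eef_rot: [0.994, -0.111, -0.002, 0.0]
contact_force: [-0.0, 0.0, -0.2]
opening: 0.449
finger_force: 0.0
clock: 32.55
tool_pos: [0.4608, 0.3679, 0.1579]
eef_rot: [0.99, -0.138, -0.001, 0.001]
contact_force: [-0.3, -0.8, -0.3]
opening: 0.448
finger_force: 0.0
bar [0.4618 0.3692 0.025 ] [0.063 0.024 0.063 0.026] [ -16.8 -105.9]
4x [-0.002, -0.02, 0.944] [0.002, 0.001, -0.001]
  -> [0.4619 0.3681 0.0165] -16.0
```

```bash
python3 -m pendant '[0.45,0,-0.02,0.3,0,0,0,0.45,0,-0.02,0.6,0,0,0,0.45,0,-0.02,0.83,0,0,0,0.45,0,-0.02,0.94,0,0,0,0.45,0,-0.02,0.94,0,0,0]'
python3 -m pendant '[0,0,0,0,0,0,0,0,0,0,0,0,0,0,0,0,0,0,0,0,0,0,0,0,0,0,0,0,0,0,0,0,0,0,0,0,0,0,0,0,0,0]' 45
python3 -m pendant '[0,0,0,-0.05,0,0,0,0,0,0,-0.1,0,0,0,0,0,0,-0.15,0,0,0,0,0,0,-0.2,0,0,0,0,0,0,-0.4,0,0,0,0,0,0,-0.7,0,0,0,0,0,0,-0.85,0,0,0,0,0,0,-0.85,0,0,0]'
python3 - <<'E'
from w import *
s=snap('wrist','w20'); gold(s,(220,340,120,325),.14,100,5)
plan((.456,.0645,.145,-13))
E
```

```text
clock: 33.1
tool_pos: [0.4617, 0.3672, 0.0161]
eef_rot: [0.99, -0.141, -0.002, 0.002]
contact_force: [-0.6, -0.7, -1.1]
opening: 0.451
finger_force: 0.0
clock: 33.7
tool_pos: [0.4629, 0.3714, 0.0197]
eef_rot: [0.99, -0.139, 0.001, -0.001]
contact_force: [1.7, -1.3, 8.0]
opening: 0.289
finger_force: 45.0
clock: 34.5
tool_pos: [0.4636, 0.3725, 0.1494]
eef_rot: [0.99, -0.139, 0.002, -0.003]
contact_force: [0.1, 0.2, -1.5]
opening: 0.289
finger_force: 45.0
bar [0.4505 0.3569 0.14  ] [0.033 0.007 0.033 0.008] [ -16.  -107.7]
bar [0.4591 0.3734 0.14  ] [0.027 0.06  0.03  0.06 ] [-105.8  165.5]
5x [0.261, 0.99, 0.005] [-0.0, -0.0, -0.0]
5x [0.262, 0.99, 0.005] [-0.0, -0.0, -0.0]
2x [0.0, 0.001, 0.0] [-0.002, -0.0, -0.033]
  -> [0.456  0.0646 0.145 ] -13.0
```

```bash
python3 -m pendant '[0,0.09,0.33,0,0,0,0,0,0.18,0.66,0,0,0,0,0,0.26,0.99,0,0,0,0,0,0.26,0.99,0,0,0,0,0,0.26,0.99,0,0,0,0]'
python3 -m pendant '[0,0.09,0.33,0,0,0,0,0,0.18,0.66,0,0,0,0,0,0.26,0.99,0,0,0,0,0,0.26,0.99,0,0,0,0,0,0.26,0.99,0,0,0,0]'
python3 -m pendant '[0,0,0,0,0,0,-0.033,0,0,0,0,0,0,-0.033,0,0,0,0,0,0,-0.033]'
python3 - <<'E'
from w import *
s=snap('wrist','w21'); gold(s,(100,420,80,325),.14,100,3)
plan((.454,.066,.06,-13),(.454,.066,.0387,-13))
E
```

```text
clock: 35.05
tool_pos: [0.4577, 0.2156, 0.1446]
eef_rot: [0.99, -0.141, -0.002, 0.001]
contact_force: [0.1, 1.1, -0.5]
opening: 0.288
finger_force: 45.0
clock: 35.55
tool_pos: [0.4552, 0.0641, 0.145]
eef_rot: [0.99, -0.14, -0.001, -0.0]
contact_force: [0.4, 0.2, 0.1]
opening: 0.289
finger_force: 45.0
clock: 35.85
tool_pos: [0.455, 0.066, 0.1452]
eef_rot: [0.994, -0.112, -0.001, -0.0]
contact_force: [-0.2, 0.0, -1.0]
opening: 0.289
finger_force: 45.0
bar [0.4317 0.0709 0.14  ] [0.009 0.009 0.009 0.009] [-102.7  167.7]
bar [0.4455 0.0679 0.14  ] [0.009 0.009 0.009 0.009] [ -54.2 -151.4]
bar [0.4594 0.0646 0.14  ] [0.008 0.01  0.009 0.01 ] [-102.8  167.7]
bar [0.4524 0.0662 0.14  ] [0.027 0.058 0.03  0.058] [-102.8  168.8]
bar [0.4952 0.0029 0.14  ] [0.016 0.03  0.017 0.03 ] [-102.8  174.5]
bar [0.5205 0.0507 0.14  ] [0.015 0.029 0.016 0.029] [-102.8  168.2]
3x [-0.006, -0.001, 0.569] [-0.0, 0.001, 0.002]
  -> [0.454 0.066 0.06 ] -13.0
2x [-0.0, -0.0, 0.142] [-0.0, -0.0, -0.0]
  -> [0.454  0.066  0.0387] -13.0
```

```bash
python3 -m pendant '[0,-0.014,0,0.2,0,0,0,0,-0.014,0,0.4,0,0,0,0,-0.014,0,0.52,0,0,0,0,-0.014,0,0.52,0,0,0,0,-0.014,0,0.52,0,0,0]'
python3 - <<'E'
from w import *
s=snap('wrist','w22'); gold(s,(100,420,80,325),.055,60,3)
plan((.4525,.0663,.0387,-13))
E
```

```text
clock: 36.4
tool_pos: [0.4528, 0.0648, 0.0675]
eef_rot: [0.994, -0.113, -0.001, 0.0]
contact_force: [0.2, -1.0, 0.0]
opening: 0.289
finger_force: 45.0
bar [0.4243 0.071  0.055 ] [0.009 0.01  0.01  0.01 ] [-102.9  167.5]
bar [0.4388 0.0678 0.055 ] [0.01  0.009 0.01  0.009] [ -54.4 -151.5]
bar [0.4534 0.0643 0.055 ] [0.009 0.01  0.009 0.01 ] [-102.9  167.5]
bar [0.4461 0.066  0.055 ] [0.029 0.061 0.032 0.061] [-103.   168.6]
bar [0.5118 0.0526 0.055 ] [0.044 0.023 0.044 0.025] [ -14.6 -103. ]
2x [-0.007, -0.009, 0.196] [0.0, 0.0, 0.0]
  -> [0.4524 0.0664 0.0387] -13.0
```

```bash
python3 -m pendant '[0,0,-0.008,0.08,0,0,0,0,0,-0.008,0.14,0,0,0,0,0,-0.008,0.17,0,0,0,0,0,-0.008,0.19,0,0,0,0,0,-0.008,0.19,0,0,0]'
python3 -c "
from h import *
plan((.4525,.0663,.0387,-13))"
```

```text
clock: 36.95
tool_pos: [0.4528, 0.0655, 0.0385]
eef_rot: [0.994, -0.113, -0.001, 0.0]
contact_force: [0.5, 0.6, -0.6]
opening: 0.289
finger_force: 45.0
2x [-0.003, -0.005, -0.001] [0.0, 0.001, -0.0]
  -> [0.4525 0.0664 0.0387] -13.0
```

```bash
python3 -m pendant '[0.37,0,0,0,0,0,0,0.37,0,0,0,0,0,0,0.37,0,0,0,0,0,0,0.37,0,0,-0.1,0,0,0,0.37,0,0,-0.3,0,0,0,0.37,0,0,-0.6,0,0,0,0.37,0,0,-0.9,0,0,0,0.37,0,0,-0.9,0,0,0]'
python3 -m pendant '[0.37,0,0.3,0,0,0,0,0.37,0,0.33,0,0,0,0,0.37,0,0.33,0,0,0,0,0.37,0,0.33,0,0,0,0]'
python3 - <<'E'
from w import *
s=snap('wrist','w23'); print('gold:'); gold(s,(60,480,80,300),.043,60,3)
hsv=cv2.cvtColor(s['img'],cv2.COLOR_RGB2HSV).astype(int)
m=np.zeros(hsv.shape[:2],np.uint8); m[90:292]=((hsv[...,1]<40)&(hsv[...,2]>140))[90:292]*255
m=cv2.morphologyEx(m,cv2.MORPH_OPEN,np.ones((3,3)));m=cv2.morphologyEx(m,cv2.MORPH_CLOSE,np.ones((25,25)))
c=max(cv2.findContours(m,0,2)[0],key=cv2.contourArea); q=cv2.approxPolyDP(cv2.convexHull(c),8,True)[:,0]; print(q.tolist()); show(s,q[:4],.028,'card')
E
```

```text
clock: 37.75
tool_pos: [0.4561, 0.0659, 0.1786]
eef_rot: [0.994, -0.114, 0.004, -0.001]
contact_force: [-0.3, -0.0, -0.4]
opening: 0.371
finger_force: 0.0
clock: 38.15
tool_pos: [0.4421, 0.0181, 0.1736]
eef_rot: [0.994, -0.113, -0.001, -0.0]
contact_force: [-0.2, -0.8, 0.4]
opening: 0.374
finger_force: 0.0
gold:
bar [0.4555 0.0635 0.043 ] [0.027 0.05  0.028 0.05 ] [-103.   164.8]
bar [ 0.467 -0.029  0.043] [0.049 0.026 0.049 0.027] [ -12.9 -104.7]
bar [0.5094 0.0522 0.043 ] [0.026 0.049 0.028 0.049] [-100.8  167. ]
[[367, 90], [356, 208], [196, 206], [188, 90]]
card [0.4698 0.0125 0.028 ] [0.098 0.139 0.096 0.14 ] [166.1  76.3]
```

All three shorts measure 50 × 27 mm at the right height, square to the card, and the gripper is clear, so I'm handing in.

```bash
python3 -c "
from plant import r
print(r.finish_job())"
```

```text
the job is handed in; nothing more can be done
None
```

The order is packed and handed in at about 38 s: both long barrettes on the box floor, the card on them, and all three short barrettes present on the card. The hand-in returned no verdict, I checked the last two shorts by measurement only, and I viewed 16 pictures, over the limit of 14.

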